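Stand the file tin heavy end down on the sloping stand

TASK

The square blue tin looks the same at both ends, but something heavy is wedged in one of them. Lift it a few centimetres clear of the bench to find out which end is heavy and lay it back down on the bench; then take it up again another way and leave it standing on end, heavy end down, on the rubber face of the sloping stand, its sides in line with the edges of the face (on its light end it would topple off). Never let the tin fall over, and do not disturb the other things on the bench.

Things in the scene. Friction and masses are not known exactly. Their poses are not given: they have to be found in the camera images.
- tin: Closed square blue tin, a steel band round each end, 200 mm long, 50 x 50 mm across, about 0.8 kg, lying on the bench. Origin: its very centre, 25 mm above the bench as it lies; x axis along it, y and z square to its sides. Centre of mass about 55 mm from its middle towards the heavy end, which varies, is unseen and does not follow the axes. Lifted by the middle it dips there or loads the wrist with about 0.44 N m.
- tin_end_a (a point): Centre of the tin's end face at its +x end, 100 mm from the centre. It may be the heavy or the light end. Gripped across its sides near its light end and raised, the tin turns between the finger pads, heavy end lowest. The weight inside does not shift.
- tin_end_b (a point): Centre of the tin's end face at its -x end, 100 mm from the centre. It may be the heavy or the light end.
- pad: Sloping face of the fixed stand: 140 x 140 mm, black rubber. Origin: centre of the rubber surface, 34 mm above the bench; z: out of the slope, 11.5 degrees off vertical; x: straight up the slope; y: level. Low edge (20 mm up) roughly towards the robot, high edge 48 mm. Heavy end down the tin stays standing, square to the slope, leaning to the low edge; light end down it topples.
- pliers: Bystander, loose: pliers with red handles, 130 mm long, lying near the right-hand edge of the work area. Origin: on the bench under the joint.
- brush: Bystander, loose: bench brush with a yellow handle and black bristles, 185 mm long, 21 mm high, at the back. Origin: under its middle part.
- bangle: Bystander, loose: copper bangle, 68 mm across, 10 mm high, in the middle of the work area. Origin: centre of its underside.
- pot: Bystander, loose: small white ceramic pot, 68 mm across, 32 mm high, at the back. Origin: centre of its underside.
- block: Bystander, loose: round steel bench block, 90 mm across, 20 mm high, at the back. Origin: centre of its underside.
- mandrel: Bystander, loose: tapered steel ring mandrel, 225 mm long, 26 mm thick at most, lying near the left-hand edge of the work area. Origin: centre of its thick end face; z axis: towards its thin end.
There are look-alikes about, which are no part of the job. Of the things that look like the tin, the middle-sized one is meant.

How it is judged:
By the outcome, as a careful person would: the job done as asked, in the order asked, and still so for the second after the job is handed in, with the robot touching nothing.
It also fails if it takes over 64 s, if anything falls off the work surface, if the arm or the gripper's body presses on something with over 40 N, if the wrist force passes 120 N, or if a joint passes its speed limit or range.

ROBOT

A 6-joint arm with a two-finger parallel gripper is mounted at the origin on the work surface. World frame = base frame: x ahead of the robot, y to its left, z up, the work surface at z = 0. Lengths are in m, angles in rad, forces in N, time in s.
With the tool pointing down it reaches from about 0.35 to 0.975 m from the base axis. Payload 4.9 kg.
Tool frame: the origin (TCP) lies at the very end of the fingers, on their centre line; the grasp point (between the pads) lies 19 mm behind it; z points along the fingers, y is the line along which they close (so a half turn about z gives the same grasp; the last joint's range is limited). The gripper opens to 85 mm and grips with 20 to 120 N. Pads are 22 mm wide; open, the fingers measure 114 mm over their backs; the gripper's body (76 mm by 85 mm) begins 54 mm behind the grasp point. The pads swing forward as they close: fully open they stand 13 mm farther back than shut.
Start: joints at [1.091, 0.053, 1.613, -0, 1.476, -0.119], TCP at [0.221, 0.585, 0.231] pointing down, gripper open.
Joint ranges: [-3.01, 3.01], [-1.01, 2.22], [0.06, 2.58], [-1.02, 4.17], [0.09, 2.62], [-3.14, 3.14]. Speed limits (rad/s): [2.57, 2.57, 3.14, 3.14, 3.14, 3.14].

INTERFACE

Orientations are given as a rotation vector (axis times angle).
In Python, from station import * gives the robot as it stands.
- The arm moves only by the shell command python3 -m crank 'ROWS' [OPENING] [FORCE]. ROWS is JSON, a list of rows, each an object with "offset": the shift along the tool's x, y, z in m, a list of three; "twist": the turn, a rotation vector about the tool's x, y, z in degrees, a list of three. In form: [{"offset": [x, y, z], "twist": [rx, ry, rz]}, ...]. A call has 1 to 20 rows; each row is the pose to reach, as a shift and turn from the pose commanded when the call began, along the tool's axes at that moment; what a row does not reach only later rows make up. A row lasts 1/8 s, in which the tool goes at most 62.5 mm and 10.7 degrees, less where a joint would pass 70% of its speed; a pose out of reach is approached as far as the arm can. A call with a gripper value outside its range is refused whole. OPENING is the opening, from 0 (shut) to 1 (fully open), set as the call begins (- or left out, the last holds). The fingers move at their own pace and stop on an object; FORCE is the grip in N (left out, the last holds). Time passes only in rows, so rows that repeat a pose let the fingers close. It gives the time, the measured TCP pose, the force, the opening and the grip force at its end, in the units of the state.
- get_obs(): the state, without advancing time (a new reading comes with each control period).
- get_image(name): name is "side" or "top"; returns the picture (384x512x3 uint8, red, green, blue); there is no depth.
- get_calibration(name): a dict with "intrinsics" (3x3 intrinsics, pixels), "world_from_camera" (4x4, takes a point from camera to world coordinates). Camera axes: x right, y up, looking along -z (the intrinsics and any distortion apply to the point x, -y, -z); pixel columns grow to the right and rows downward; lengths in m; the calibration is good to about 2 mm. A picture is of the moment at which its call begins. get_calibration takes no time and is no camera call.
- finish_job(): hands the job in; it is judged then, once.
Trained networks look in the newest picture that a camera, given by its name, has taken for a name from the list of things; names that differ only in an ending like _2 or _b are one class to them, and where a whole thing is asked for, a point or a joint stands for the part that bears it (a point fixed in the world has none). Each returns a list of dicts, best first, with "confidence" (0 to 1); they miss things now and then, are a little off and sometimes report something else, mostly with a low value. They report only what shows in the picture. A call takes as long as a camera call. They do not tell look-alikes from the thing itself.
- cut_out(query, camera): "region" (384x512 bool, what is visible of it) and "rect" ([centre column, centre row, width, height] in pixels, round what is visible of it).
The state is a dict: "t": time; "q": joint angles; "dq": joint speeds; "effort": joint torques, N m; "tool_pos": TCP position; "tool_rot": TCP orientation; "contact_force": force on the tool from outside, world axes, zero at the start; "wrist_torque": the same for the moment, N m; "opening": finger opening in m; "grip_force": force on a finger pad.
Only numpy, scipy, OpenCV 4.12 (cv2) and the standard library are available. Lean on these libraries where they do the work, as an engineer would, in place of code of your own. Each camera call takes 0.05 s, during which the arm holds its last target. There are 200 camera calls.

## Working session

There is one attempt and no reset: what is moved stays moved. The work goes in short steps, Python scripts to look and compute and a shell command to move; the robot and the scene stay as the last step left them, time stands still between calls to the robot, and variables do not carry over. Pictures are saved under pics/ and viewed, at most 10 in all, crops included, and the job is handed in when it is done.

```bash
ls; mkdir -p pics; python3 - <<'E'
from station import *
import cv2,numpy as np
for n in("top","side"):
    im=get_image(n); cv2.imwrite(f"pics/{n}0.png",im[:,:,::-1])
    c=get_calibration(n); print(n,{k:np.round(v,3).tolist() if not isinstance(v,str) else v for k,v in c.items()})
    for q in("tin","pad"):
        for d in cut_out(q,n): print(n,q,round(d["confidence"],2),np.round(d["rect"],1), d["region"].sum())
print(get_obs())
E
```

```text
pics
top {'intrinsics': [[363.58, 0.0, 254.218], [0.0, 363.58, 189.87], [0.0, 0.0, 1.0]], 'world_from_camera': [[0.006, 0.986, -0.169, 0.29], [-1.0, 0.003, -0.015, 0.005], [-0.014, 0.169, 0.986, 1.218], [0.0, 0.0, 0.0, 1.0]]}
top tin 0.9 [358.2 291.6  51.3  84.6] 2213
top tin 0.89 [198.2 248.1  32.9  44.9] 538
top tin 0.88 [207.4 191.4  64.1  34.1] 1142
top pad 0.57 [321.1 179.7  42.1  43.6] 1778
side {'intrinsics': [[468.598, 0.0, 256.102], [0.0, 468.598, 183.323], [0.0, 0.0, 1.0]], 'world_from_camera': [[0.839, 0.341, -0.425, -0.061], [-0.545, 0.552, -0.632, -0.751], [0.019, 0.761, 0.648, 0.847], [0.0, 0.0, 0.0, 1.0]]}
side tin 0.83 [233.6 157.2  64.6  45.6] 1669
side tin 0.7 [174.6 174.2  52.1  18.3] 887
side tin 0.62 [222.7 330.2 143.4  63.4] 6379
side pad 0.62 [328.5 233.9  76.3  62.9] 2800
{'t': 0.3, 'q': array([ 1.09102699e+00,  5.29898940e-02,  1.61337266e+00, -1.56125694e-06,
        1.47601278e+00, -1.18996470e-01]), 'dq': array([-0.00038529, -0.00305011, -0.00353388,  0.00147019,  0.00055295,
        0.00171589]), 'effort': array([-1.42587892e-04, -3.93105733e+01, -3.69753170e+01, -1.05896527e-04,
        3.91819922e-03,  2.64483765e-05]), 'tool_pos': array([0.22051562, 0.58456273, 0.23084109]), 'tool_rot': array([-5.63590934e-01, -3.09039274e+00,  1.17537578e-03]), 'contact_force': array([-0.67415114, -0.35036218,  0.88978103]), 'wrist_torque': array([ 0.0036898 ,  0.00550403, -0.02321983]), 'grip_force': 0.0, 'opening': 0.08554166623128438}
```

View pics/top0.png

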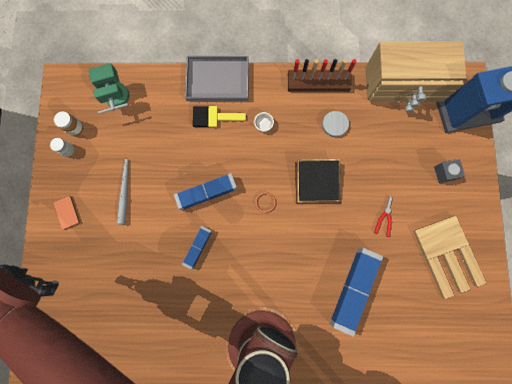

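View pics/side0.png

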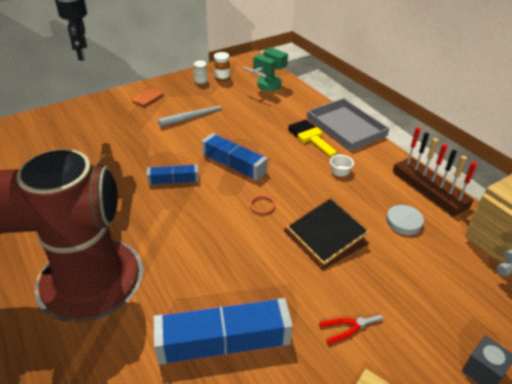

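```bash
cat > h.py <<'E'
from station import *
import cv2,numpy as np
from scipy.optimize import minimize
from scipy.spatial.transform import Rotation as R
C={n:get_calibration(n) for n in("top","side")}
def proj(n,P):
    K,T=np.array(C[n]["intrinsics"]),np.linalg.inv(np.array(C[n]["world_from_camera"]))
    p=np.atleast_2d(P)@T[:3,:3].T+T[:3,3]
    u=np.c_[p[:,0],-p[:,1],-p[:,2]]@K.T
    return u[:,:2]/u[:,2:]
def ray(n,uv,z):
    K,T=np.array(C[n]["intrinsics"]),np.array(C[n]["world_from_camera"])
    d=np.linalg.inv(K)@[uv[0],uv[1],1]; d=T[:3,:3]@[d[0],-d[1],-d[2]]
    return T[:3,3]+d*(z-T[2,3])/d[2]
G=np.array([[a,b,c] for a in(-1,1) for b in(-1,1) for c in(-1,1)])
def tin_pts(p): # x,y,yaw lying
    return R.from_euler('z',p[2]).apply(G*[.1,.025,.025])+[p[0],p[1],.025]
Rpad=lambda yaw:R.from_euler('z',yaw)*R.from_euler('y',-11.5,degrees=True)
def pad_pts(p):
    f=Rpad(p[2]).apply(np.array([[a,b,0] for a in(-.07,.07) for b in(-.07,.07)]))+[p[0],p[1],.034]
    return np.r_[f,f*[1,1,0]]
def hull(uv,S=4):
    m=np.zeros((384*S,512*S),np.uint8)
    h=cv2.convexHull(((uv+.5)*S-.5).astype(np.float32))
    cv2.fillPoly(m,[np.round(h*16).astype(np.int32)],1,shift=4)
    return cv2.resize(m.astype(np.float32),(512,384),interpolation=cv2.INTER_AREA)
def fit(fn,masks,p0):
    def cost(p):
        return sum(np.abs(hull(proj(n,fn(p)))-m).sum()/m.sum() for n,m in masks.items())
    r=minimize(cost,p0,method="Nelder-Mead",options=dict(initial_simplex=np.array(p0)+np.r_[np.zeros((1,3)),np.diag([.015,.015,.15])],xatol=1e-4,fatol=1e-4))
    return r.x,r.fun
def best(q,n,uv):
    get_image(n)
    ds=cut_out(q,n); d=min(ds,key=lambda d:np.hypot(*(np.array(d["rect"][:2])-uv)))
    return d["region"].astype(np.float32)
E
python3 - <<'E'
from h import *
t={"top":best("tin","top",(207,191)),"side":best("tin","side",(234,157))}
p={"top":best("pad","top",(321,180)),"side":best("pad","side",(328,234))}
out={}
for nm,fn,ms,uv,y0 in(("tin",tin_pts,t,(207,191),.25),("pad",pad_pts,p,(321,180),0)):
    g=ray("top",uv,.03)
    y0=y0 if nm=="pad" else -np.pi/2+.3
    for k in({"top"},{"side"},{"top","side"}):
        r=fit(fn,{n:ms[n] for n in k},[g[0],g[1],y0]); print(nm,k,np.round(r[0],4),np.degrees(r[0][2]).round(1),round(r[1],3))
    out[nm]=r[0]
v=[]
for n in("top","side"):
    im=get_image(n)[:,:,::-1].copy()
    big=cv2.resize(im,None,fx=4,fy=4,interpolation=cv2.INTER_CUBIC)
    for fn,k in((tin_pts,"tin"),(pad_pts,"pad")):
        for u in proj(n,fn(out[k])): cv2.circle(big,tuple(int(a) for a in (u+.5)*4),3,(0,255,0),-1)
    a=proj(n,[out["tin"][0],out["tin"][1],.02])[0]; b=proj(n,[out["pad"][0],out["pad"][1],.03])[0]
    c=((a+b)*2).astype(int); v.append(big[c[1]-200:c[1]+200 if n=="side" else c[1]+200,c[0]-390:c[0]+390][:400])
    v[-1]=cv2.resize(v[-1],(580,298))
cv2.imwrite("pics/fit.png",np.vstack(v))
for q in("bangle","mandrel","brush","pot","block","pliers"):
    d=cut_out(q,"top")
    if d: print(q,d[0]["rect"],ray("top",d[0]["rect"][:2],.01).round(3))
o=get_obs(); print(R.from_rotvec(o["tool_rot"]).as_matrix().round(3),o["t"])
E
```

```text
tin {'top'} [ 0.4888  0.1831 -1.2038] -69.0 0.044
tin {'side'} [ 0.4899  0.1867 -1.2077] -69.2 0.042
tin {'side', 'top'} [ 0.4892  0.1839 -1.2086] -69.3 0.101
pad {'top'} [ 0.5272 -0.1905  0.0224] 1.3 0.065
pad {'side'} [ 0.5307 -0.1853  0.0378] 2.2 0.181
pad {'side', 'top'} [ 0.5281 -0.1895  0.0105] 0.6 0.255
bangle [269.4, 201.4, 8.1, 20.7] [ 0.457 -0.028  0.01 ]
mandrel [121.9, 188.8, 14.8, 64.5] [0.499 0.472 0.01 ]
brush [219.0, 117.4, 58.2, 21.0] [0.753 0.148 0.01 ]
pot [261.8, 123.0, 17.0, 18.7] [ 0.732 -0.002  0.01 ]
block [332.7, 125.0, 26.8, 29.4] [ 0.725 -0.247  0.01 ]
pliers [383.1, 217.1, 23.1, 36.5] [ 0.406 -0.404  0.01 ]
[[-0.936  0.353 -0.   ]
 [ 0.353  0.936 -0.   ]
 [ 0.    -0.    -1.   ]] 1.1
```

View pics/fit.png

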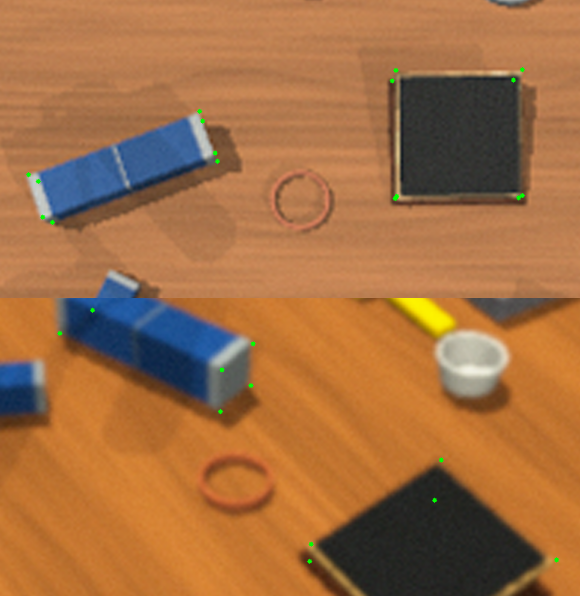

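```bash
python3 -m crank '[{"offset":[-0.393,-0.280,0.11],"twist":[0,0,48.5]},{"offset":[-0.393,-0.280,0.11],"twist":[0,0,48.5]},{"offset":[-0.393,-0.280,0.11],"twist":[0,0,48.5]},{"offset":[-0.393,-0.280,0.11],"twist":[0,0,48.5]},{"offset":[-0.393,-0.280,0.11],"twist":[0,0,48.5]},{"offset":[-0.393,-0.280,0.11],"twist":[0,0,48.5]},{"offset":[-0.393,-0.280,0.11],"twist":[0,0,48.5]},{"offset":[-0.393,-0.280,0.11],"twist":[0,0,48.5]},{"offset":[-0.393,-0.280,0.11],"twist":[0,0,48.5]},{"offset":[-0.393,-0.280,0.11],"twist":[0,0,48.5]},{"offset":[-0.393,-0.280,0.11],"twist":[0,0,48.5]},{"offset":[-0.393,-0.280,0.11],"twist":[0,0,48.5]}]' 1 80
python3 - <<'E'
from h import *
o=get_obs(); M=R.from_rotvec(o["tool_rot"]).as_matrix();print(o["t"],o["tool_pos"].round(4),M.round(3).tolist(),o["q"].round(2),o["dq"].round(3))
def face(p): return pad_pts(p)[:4]
g=[.528,-.189,.01]
ms={}
for n in("top","side"):
    im=get_image(n); blk=(im.max(2)<75).astype(np.uint8)
    c=proj(n,[.528,-.189,.034])[0].astype(int)
    k,l=cv2.connectedComponents(cv2.morphologyEx(blk,cv2.MORPH_CLOSE,np.ones((3,3),np.uint8)))
    ms[n]=(l==l[c[1],c[0]]).astype(np.float32); print(n,blk[c[1],c[0]],ms[n].sum(),hull(proj(n,face(g))).sum())
    r=fit(face,{n:ms[n]},g);print(np.round(r[0],4),np.degrees(r[0][2]).round(2),round(r[1],3))
    cv2.imwrite(f"pics/pad_{n}.png",ms[n]*255)
r=fit(face,ms,g);print(np.round(r[0],4),np.degrees(r[0][2]).round(2),round(r[1],3))
E
```

```text
t: 2.6
tool_pos: [0.4892, 0.1851, 0.1217]
tool_rot: [1.78, 2.588, 0.001]
contact_force: [0.9, 1.3, 0.8]
opening: 0.0854
grip_force: 0.0
2.6 [0.4892 0.1851 0.1217] [[-0.358, 0.934, 0.001], [0.934, 0.358, 0.0], [-0.0, 0.001, -1.0]] [ 0.22 -0.1   1.95  0.    1.29 -0.15] [-0.005  0.002  0.001 -0.001  0.     0.001]
top 1 1576.0 1816.875
[ 0.5244 -0.1904  0.0729] 4.18 0.156
side 1 2337.0 2741.375
[ 0.5295 -0.1843 -0.0009] -0.05 0.155
[ 0.5249 -0.1875 -0.0321] -1.84 0.321[ WARN:0@0.611] global loadsave.cpp:1063 imwrite_ Unsupported depth image for selected encoder is fallbacked to CV_8U.
```

```bash
python3 -m crank '[{"offset":[0,0,0.05],"twist":[0,0,0]},{"offset":[0,0,0.09],"twist":[0,0,0]},{"offset":[0,0,0.11],"twist":[0,0,0]},{"offset":[0,0,0.115],"twist":[0,0,0]},{"offset":[0,0,0.115],"twist":[0,0,0]}]'
python3 -m crank '[{"offset":[0,0,0],"twist":[0,0,0]},{"offset":[0,0,0],"twist":[0,0,0]},{"offset":[0,0,0],"twist":[0,0,0]},{"offset":[0,0,0],"twist":[0,0,0]},{"offset":[0,0,0],"twist":[0,0,0]},{"offset":[0,0,0],"twist":[0,0,0]},{"offset":[0,0,0],"twist":[0,0,0]},{"offset":[0,0,0],"twist":[0,0,0]}]' 0.3 80
python3 -c "
from station import *
o=get_obs();print(o['wrist_torque'].round(3),o['contact_force'].round(2))"
```

```text
t: 3.32
tool_pos: [0.4898, 0.1843, 0.0068]
tool_rot: [1.783, 2.586, 0.001]
contact_force: [1.0, -0.6, -0.2]
opening: 0.0853
grip_force: 0.0
t: 4.32
tool_pos: [0.4905, 0.1842, 0.0077]
tool_rot: [1.782, 2.585, 0.002]
contact_force: [-0.9, -0.1, 6.2]
opening: 0.0492
grip_force: 84.0
[-0.077  0.292  0.03 ] [-0.9  -0.1   6.23]
```

```bash
python3 -m crank '[{"offset":[0,0,-0.005],"twist":[0,0,0]},{"offset":[0,0,-0.015],"twist":[0,0,0]},{"offset":[0,0,-0.03],"twist":[0,0,0]},{"offset":[0,0,-0.045],"twist":[0,0,0]},{"offset":[0,0,-0.055],"twist":[0,0,0]},{"offset":[0,0,-0.06],"twist":[0,0,0]},{"offset":[0,0,-0.06],"twist":[0,0,0]},{"offset":[0,0,-0.06],"twist":[0,0,0]},{"offset":[0,0,-0.06],"twist":[0,0,0]},{"offset":[0,0,-0.06],"twist":[0,0,0]}]'
python3 - <<'E'
from h import *
o=get_obs();M=R.from_rotvec(o["tool_rot"]);print(o['wrist_torque'].round(3),"tool axes:",M.inv().apply(o['wrist_torque']).round(3),o["t"])
v=[]
for n in("top","side"):
    im=get_image(n)[:,:,::-1]; c=proj(n,[.489,.184,.08])[0].astype(int)
    v.append(cv2.resize(im[c[1]-50:c[1]+50,c[0]-60:c[0]+60],None,fx=3.3,fy=3.3,interpolation=cv2.INTER_CUBIC))
cv2.imwrite("pics/lift.png",np.hstack(v))
E
```

```text
t: 5.58
tool_pos: [0.4892, 0.184, 0.0659]
tool_rot: [-1.783, -2.586, 0.001]
contact_force: [0.3, 0.2, -7.9]
opening: 0.0496
grip_force: 84.2
[-0.405 -0.126 -0.   ] tool axes: [ 0.026 -0.423  0.   ] 5.575
```

View pics/lift.png

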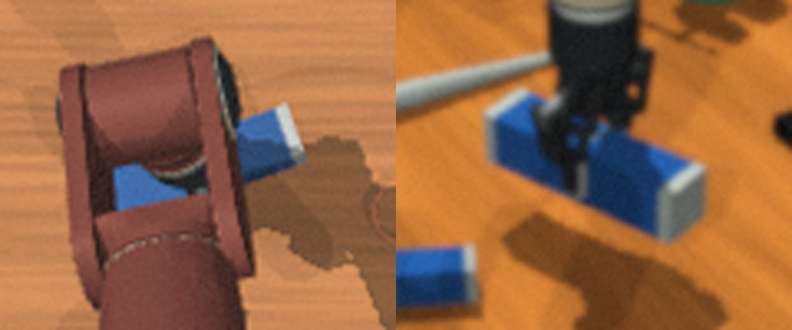

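```bash
python3 -m crank '[{"offset":[0,0,0.015],"twist":[0,0,0]},{"offset":[0,0,0.03],"twist":[0,0,0]},{"offset":[0,0,0.042],"twist":[0,0,0]},{"offset":[0,0,0.05],"twist":[0,0,0]},{"offset":[0,0,0.055],"twist":[0,0,0]},{"offset":[0,0,0.058],"twist":[0,0,0]},{"offset":[0,0,0.060],"twist":[0,0,0]},{"offset":[0,0,0.060],"twist":[0,0,0]},{"offset":[0,0,0.060],"twist":[0,0,0]}]'
python3 -m crank '[{"offset":[0,0,0],"twist":[0,0,0]},{"offset":[0,0,0],"twist":[0,0,0]},{"offset":[0,0,0],"twist":[0,0,0]},{"offset":[0,0,0],"twist":[0,0,0]},{"offset":[0,0,0],"twist":[0,0,0]},{"offset":[0,0,0],"twist":[0,0,0]}]' 1
python3 - <<'E'
from h import *
m=best("tin","side",(234,157))
print(fit(tin_pts,{"side":m},[.489,.184,-1.205]), get_obs()["wrist_torque"].round(3),get_obs()["t"])
E
```

```text
t: 6.8
tool_pos: [0.4903, 0.1843, 0.0077]
tool_rot: [1.783, 2.586, 0.002]
contact_force: [-5.1, -2.9, 4.2]
opening: 0.049
grip_force: 85.3
t: 7.55
tool_pos: [0.4894, 0.184, 0.0062]
tool_rot: [-1.783, -2.586, 0.0]
contact_force: [0.0, 0.1, 0.1]
opening: 0.0856
grip_force: 0.0
(array([ 0.49107656,  0.18725289, -1.20830452]), np.float64(0.3884721100330353)) [-0.022 -0.023  0.034] 7.65
```

```bash
python3 -m crank '[{"offset":[-0.02,0,0],"twist":[0,0,0]},{"offset":[-0.05,0,0],"twist":[0,0,0]},{"offset":[-0.07,0,0],"twist":[0,0,0]},{"offset":[-0.075,0,0],"twist":[0,0,0]},{"offset":[-0.075,0,0],"twist":[0,0,0]}]'
python3 -m crank '[{"offset":[0,0,0],"twist":[0,0,0]},{"offset":[0,0,0],"twist":[0,0,0]},{"offset":[0,0,0],"twist":[0,0,0]},{"offset":[0,0,0],"twist":[0,0,0]},{"offset":[0,0,0],"twist":[0,0,0]},{"offset":[0,0,0],"twist":[0,0,0]},{"offset":[0,0,0],"twist":[0,0,0]},{"offset":[0,0,0],"twist":[0,0,0]}]' 0.3 30
python3 -m crank '[{"offset":[0,0,-0.01],"twist":[0,0,0]},{"offset":[0,0,-0.025],"twist":[0,0,0]},{"offset":[0,0,-0.04],"twist":[0,0,0]},{"offset":[0,0,-0.05],"twist":[0,0,0]},{"offset":[0,0,-0.05],"twist":[0,0,0]},{"offset":[0,0,-0.05],"twist":[0,0,0]}]'
python3 - <<'E'
from h import *
o=get_obs();M=R.from_rotvec(o["tool_rot"]);print("tool axes:",M.inv().apply(o['wrist_torque']).round(3),o["t"])
v=[]
for n in("top","side"):
    im=get_image(n)[:,:,::-1]; c=proj(n,[.489,.184,.08])[0].astype(int)
    v.append(cv2.resize(im[c[1]-50:c[1]+50,c[0]-60:c[0]+60],None,fx=3.3,fy=3.3,interpolation=cv2.INTER_CUBIC))
cv2.imwrite("pics/lift2.png",np.hstack(v))
E
```

```text
t: 8.28
tool_pos: [0.5161, 0.114, 0.0062]
tool_rot: [-1.784, -2.585, -0.0]
contact_force: [-0.4, 0.0, -0.0]
opening: 0.0854
grip_force: 0.0
t: 9.28
tool_pos: [0.5161, 0.1144, 0.0064]
tool_rot: [-1.783, -2.586, -0.001]
contact_force: [-1.7, 4.2, 1.9]
opening: 0.0495
grip_force: 32.5
t: 10.02
tool_pos: [0.5174, 0.1133, 0.0576]
tool_rot: [1.782, 2.584, 0.001]
contact_force: [0.5, -5.1, 2.6]
opening: 0.0497
grip_force: 33.0
tool axes: [ 0.289 -0.26  -0.123] 10.025
```

View pics/lift2.png

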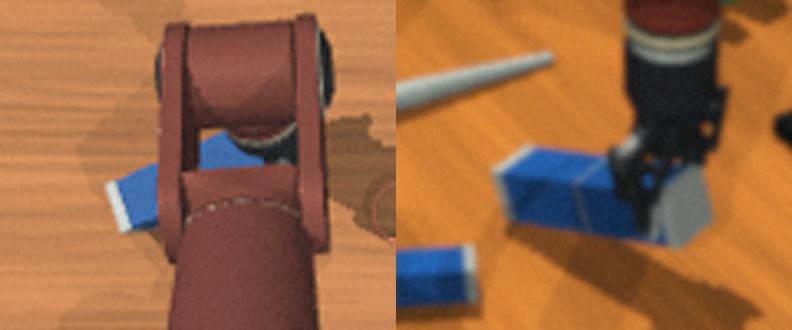

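```bash
python3 -m crank '[{"offset":[0.004,0,-0.015],"twist":[0,0,0]},{"offset":[0.012,0,-0.036],"twist":[0,0,0]},{"offset":[0.026,0,-0.057],"twist":[0,0,0]},{"offset":[0.040,0,-0.076],"twist":[0,0,0]},{"offset":[0.056,0,-0.092],"twist":[0,0,0]},{"offset":[0.074,0,-0.106],"twist":[0,0,0]},{"offset":[0.094,0,-0.118],"twist":[0,0,0]},{"offset":[0.115,0,-0.127],"twist":[0,0,0]},{"offset":[0.130,0,-0.137],"twist":[0,0,0]},{"offset":[0.14,0,-0.150],"twist":[0,0,0]},{"offset":[0.14,0,-0.17],"twist":[0,0,0]},{"offset":[0.14,0,-0.19],"twist":[0,0,0]},{"offset":[0.14,0,-0.21],"twist":[0,0,0]},{"offset":[0.14,0,-0.22],"twist":[0,0,0]},{"offset":[0.14,0,-0.22],"twist":[0,0,0]},{"offset":[0.14,0,-0.22],"twist":[0,0,0]},{"offset":[0.14,0,-0.22],"twist":[0,0,0]}]'
python3 - <<'E'
from h import *
o=get_obs();M=R.from_rotvec(o["tool_rot"]);print("tool axes:",M.inv().apply(o['wrist_torque']).round(3),o["contact_force"],o["t"])
v=[]
for n in("top","side"):
    im=get_image(n)[:,:,::-1]; c=proj(n,o["tool_pos"]-[0,0,.08])[0].astype(int)
    v.append(cv2.resize(im[max(0,c[1]-70):c[1]+70,c[0]-60:c[0]+60],(360,420),interpolation=cv2.INTER_CUBIC))
cv2.imwrite("pics/hang.png",np.hstack(v))
E
```

```text
t: 12.25
tool_pos: [0.4658, 0.2446, 0.2749]
tool_rot: [-1.783, -2.585, 0.003]
contact_force: [0.7, -0.1, -8.0]
opening: 0.0498
grip_force: 33.3
tool axes: [ 0.042 -0.088  0.011] [ 0.72625109 -0.14372893 -8.03161597] 12.25
```

View pics/hang.png

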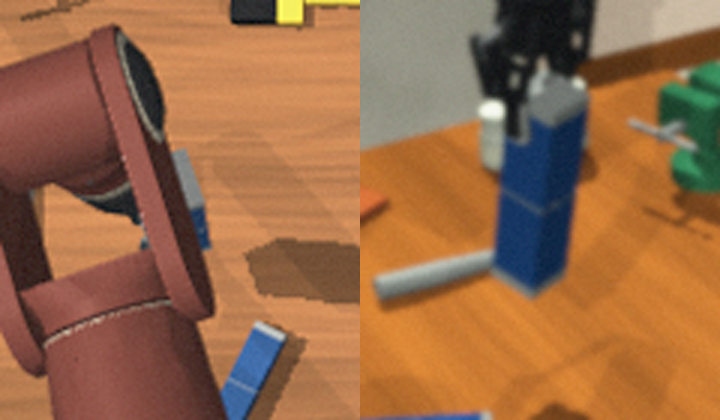

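```bash
python3 -m crank '[{"offset":[0,0,0],"twist":[0,0,0]},{"offset":[0,0,0],"twist":[0,0,0]},{"offset":[-0.008,-0.003,0],"twist":[0,0,-1.4]},{"offset":[-0.029,-0.009,0],"twist":[0,0,-5]},{"offset":[-0.058,-0.018,0],"twist":[0,0,-10]},{"offset":[-0.091,-0.029,0],"twist":[0,0,-15.5]},{"offset":[-0.124,-0.039,0],"twist":[0,0,-21]},{"offset":[-0.157,-0.049,0],"twist":[0,0,-27]},{"offset":[-0.190,-0.060,0],"twist":[0,0,-32.5]},{"offset":[-0.224,-0.070,0],"twist":[0,0,-38]},{"offset":[-0.257,-0.081,0],"twist":[0,0,-43.5]},{"offset":[-0.290,-0.091,0],"twist":[0,0,-49]},{"offset":[-0.323,-0.101,0],"twist":[0,0,-55]},{"offset":[-0.356,-0.112,0],"twist":[0,0,-60.5]},{"offset":[-0.385,-0.121,0],"twist":[0,0,-65.5]},{"offset":[-0.404,-0.127,0],"twist":[0,0,-69]},{"offset":[-0.414,-0.130,0],"twist":[0,0,-70.5]},{"offset":[-0.414,-0.130,0],"twist":[0,0,-70.5]},{"offset":[-0.414,-0.130,0],"twist":[0,0,-70.5]},{"offset":[-0.414,-0.130,0],"twist":[0,0,-70.5]}]' - 100
cat >> h.py <<'E'
def tin_tool(o,phi,s,e): # tin hanging: turned phi (rad) about tool y, grip s from centre on light side, e across
    M=R.from_rotvec(o["tool_rot"]); g=np.array(o["tool_pos"])+M.apply([0,0,-.022])
    q=R.from_rotvec([0,phi,0]); L=G*[.025,.025,.1]+[e,0,s]
    return g+M.apply(q.apply(L))
E
python3 - <<'E'
from h import *
o=get_obs();M=R.from_rotvec(o["tool_rot"]);print("tool axes:",M.inv().apply(o['wrist_torque']).round(3),M.as_matrix().round(3).tolist(),o["t"])
im={n:get_image(n) for n in("top","side")}
for n in im:
    ds=[d for d in cut_out("tin",n)]
    c=proj(n,o["tool_pos"]-[0,0,.08])[0]
    d=min(ds,key=lambda d:np.hypot(*(np.array(d["rect"][:2])-c))); print(n,c,d["rect"],d["confidence"],d["region"].sum())
    if n=="side":
        m=d["region"].astype(np.float32)
        f=lambda p:tin_tool(o,p[2],p[0],p[1])
        for ph in(-.1,.1): print(fit(f,{n:m},[.075,0,ph]))
v=[]
for n in im:
    b=im[n][:,:,::-1];c=proj(n,o["tool_pos"]-[0,0,.1])[0].astype(int)
    v.append(cv2.resize(b[max(0,c[1]-90):c[1]+90,c[0]-70:c[0]+70],(390,500),interpolation=cv2.INTER_CUBIC))
cv2.imwrite("pics/over.png",np.hstack(v))
E
```

```text
t: 14.85
tool_pos: [0.4921, -0.1878, 0.2763]
tool_rot: [-0.037, 3.141, 0.0]
contact_force: [-0.2, -0.1, -7.9]
opening: 0.0487
grip_force: 105.7
tool axes: [-0.007 -0.115  0.005] [[-1.0, -0.024, 0.0], [-0.024, 1.0, 0.0], [-0.0, 0.0, -1.0]] 14.85
top [327.23591992 180.51411482] [336.3, 180.8, 24.8, 8.4] 0.66 140
side [323.15871315 181.28557836] [323.4, 174.2, 50.6, 93.7] 0.9 2691
(array([ 0.08277066, -0.00802672,  0.15120846]), np.float64(0.16778148710727692))
(array([ 0.08179534, -0.00789494,  0.15562081]), np.float64(0.16675956547260284))
```

View pics/over.png

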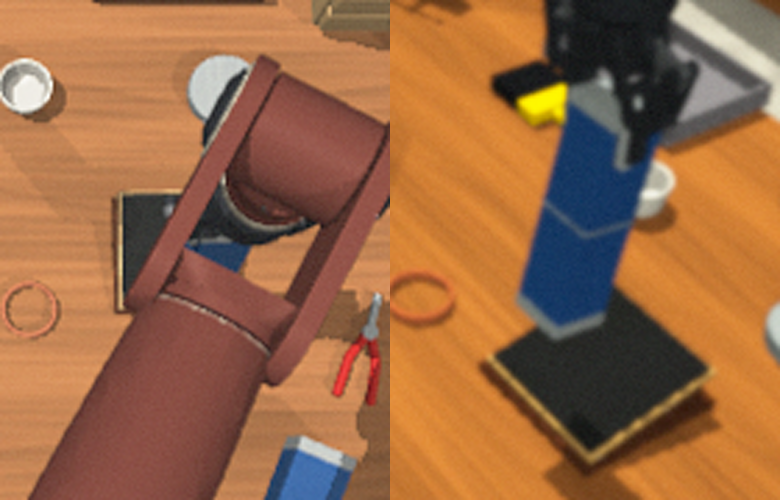

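```bash
python3 -m crank '[{"offset":[0,0,0],"twist":[0,-3,0]},{"offset":[0,0,0],"twist":[0,-8,0]},{"offset":[0,0,0],"twist":[0,-13,0]},{"offset":[0,0,0],"twist":[0,-17,0]},{"offset":[0,0,0],"twist":[0,-20,0]},{"offset":[0,0,0],"twist":[0,-20,0]},{"offset":[0,0,0],"twist":[0,-20,0]},{"offset":[0,0,0],"twist":[0,-20,0]}]'
cat > m.py <<'E'
from h import *
def tinfit(x0):
    o=get_obs(); im=get_image("side"); c=proj("side",o["tool_pos"]-[0,0,.08])[0]
    ds=cut_out("tin","side"); d=min(ds,key=lambda d:np.hypot(*(np.array(d["rect"][:2])-c)))
    m=d["region"].astype(np.float32); up=np.arange(384)[:,None]<c[1]-20+0*np.arange(512)
    w=1-cv2.dilate(((im.max(2)<75)&up).astype(np.uint8),np.ones((3,3),np.uint8)).astype(np.float32)
    f=lambda p:np.abs((hull(proj("side",tin_tool(o,p[2],p[0],p[1])))-m)*w).sum()/m.sum()
    r=minimize(f,x0,method="Nelder-Mead",options=dict(initial_simplex=np.array(x0)+np.r_[np.zeros((1,3)),np.diag([.01,.01,.1])]))
    M=R.from_rotvec(o["tool_rot"]); P=tin_tool(o,r.x[2],r.x[0],r.x[1])
    a=M.apply(R.from_rotvec([0,r.x[2],0]).apply([0,0,1])); base=P[G[:,2]==1]
    print("fit",r.x.round(4),round(r.fun,3),"axis",a.round(3),"lean",np.degrees(np.arctan2(a[0],-a[2])).round(1),"base",base.mean(0).round(4),"t",o["t"],o["tool_pos"].round(4))
    return o,im,P
if __name__=="__main__":
    o,im,P=tinfit([.075,0,.15]); tinfit([.075,0,.08])
    for n in("top","side"):   # black face corners before anything covered it
        t=cv2.imread(f"pics/{n}0.png"); c=proj(n,[.528,-.189,.034])[0].astype(int)
        k,l=cv2.connectedComponents((t.max(2)<75).astype(np.uint8)); ct=cv2.findContours((l==l[c[1],c[0]]).astype(np.uint8),0,1)[0]
        h=cv2.convexHull(max(ct,key=cv2.contourArea))
        q=cv2.approxPolyN(h,4)[0] if hasattr(cv2,"approxPolyN") else None
        W=[]
        for u in q:
            z=.034
            for _ in range(6):
                X=ray(n,u,z); z=.034+(X[0]-.528)*np.tan(np.radians(11.5))
            W.append(X)
        W=np.array(W); print(n,W.round(4).tolist(),W.mean(0).round(4)); E=np.diff(np.r_[W,W[:1]],axis=0); print(np.linalg.norm(E,axis=1).round(4),(np.degrees(np.arctan2(E[:,1],E[:,0]))).round(1))
E
python3 m.py
```

```text
t: 16.05
tool_pos: [0.4922, -0.1883, 0.2763]
tool_rot: [-0.033, 2.793, 0.006]
contact_force: [0.3, 0.5, -7.8]
opening: 0.0491
grip_force: 105.8
fit [ 0.082  -0.0104  0.1877] 0.045 axis [ 0.16   0.004 -0.987] lean 9.2 base [ 0.5241 -0.1875  0.119 ] t 16.05 [ 0.4922 -0.1883  0.2763]
fit [ 0.0806 -0.0088  0.1739] 0.039 axis [ 0.174  0.004 -0.985] lean 10.0 base [ 0.5248 -0.1875  0.1206] t 16.15 [ 0.4922 -0.1883  0.2763]
top [[0.5877, -0.2534, 0.0461], [0.4645, -0.2546, 0.0211], [0.4575, -0.1256, 0.0197], [0.5875, -0.1248, 0.0461]] [ 0.5243 -0.1896  0.0332]
[0.1257 0.1292 0.1326 0.1286] [-179.4   93.1    0.4  -89.9]
side [[0.5917, -0.2521, 0.047], [0.4647, -0.2552, 0.0211], [0.4628, -0.1259, 0.0207], [0.5897, -0.1219, 0.0466]] [ 0.5272 -0.1888  0.0338]
[0.1297 0.1293 0.1296 0.1302] [-178.6   90.8    1.8  -89.1]
```

```bash
python3 -m crank '[{"offset":[0.003,0,0.009],"twist":[0,-0.5,0]},{"offset":[0.008,0,0.023],"twist":[0,-1,0]},{"offset":[0.014,0,0.039],"twist":[0,-1.5,0]},{"offset":[0.019,0,0.053],"twist":[0,-2,0]},{"offset":[0.023,0,0.063],"twist":[0,-2,0]},{"offset":[0.0245,0,0.0675],"twist":[0,-2,0]},{"offset":[0.0245,0,0.0675],"twist":[0,-2,0]},{"offset":[0.0245,0,0.0675],"twist":[0,-2,0]}]'
python3 - <<'E'
from m import *
o,im,P=tinfit([.08,-.009,.18]); print(o["contact_force"])
b=cv2.resize(np.ascontiguousarray(im[:,:,::-1]),None,fx=4,fy=4,interpolation=cv2.INTER_CUBIC)
for u in proj("side",np.r_[P,pad_pts([.526,-.189,.02])]): cv2.circle(b,tuple(int(a) for a in(u+.5)*4),3,(0,255,0),-1)
c=(proj("side",[.52,-.19,.12])[0]*4).astype(int); cv2.imwrite("pics/low.png",b[c[1]-280:c[1]+290,c[0]-250:c[0]+250])
E
```

```text
t: 17.25
tool_pos: [0.4927, -0.1887, 0.2055]
tool_rot: [-0.032, 2.756, 0.005]
contact_force: [-0.6, 0.2, -7.8]
opening: 0.0494
grip_force: 105.6
fit [ 0.08   -0.0081  0.1752] 0.067 axis [ 0.209  0.004 -0.978] lean 12.0 base [ 0.5298 -0.188   0.0516] t 17.25 [ 0.4927 -0.1887  0.2055]
[-0.57124821  0.24347337 -7.76321051]
```

View pics/low.png

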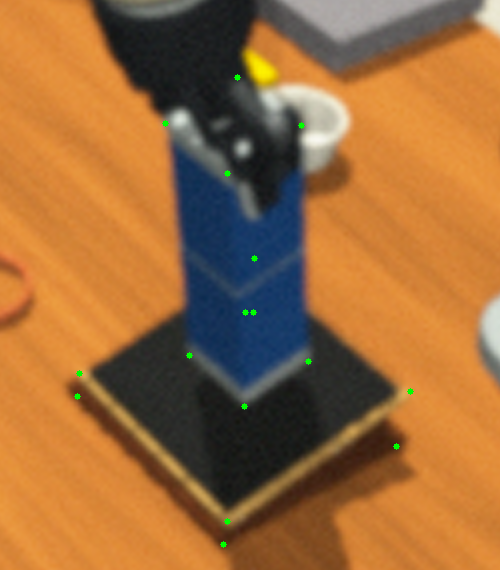

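```bash
python3 -m crank '[{"offset":[0.0015,0,0.004],"twist":[0,0,0]},{"offset":[0.0035,0,0.0085],"twist":[0,0,0]},{"offset":[0.005,0,0.012],"twist":[0,0,0]},{"offset":[0.0055,0,0.014],"twist":[0,0,0]},{"offset":[0.0055,0,0.014],"twist":[0,0,0]}]'
python3 -m crank '[{"offset":[0.0005,0,0.001],"twist":[0,0,0]},{"offset":[0.001,0,0.002],"twist":[0,0,0]},{"offset":[0.001,0,0.002],"twist":[0,0,0]}]'
python3 -m crank '[{"offset":[0.0005,0,0.001],"twist":[0,0,0]},{"offset":[0.001,0,0.002],"twist":[0,0,0]},{"offset":[0.001,0,0.002],"twist":[0,0,0]}]'
```

```text
t: 17.98
tool_pos: [0.4922, -0.1883, 0.1891]
tool_rot: [-0.032, 2.758, 0.007]
contact_force: [-0.5, -0.0, -7.3]
opening: 0.0492
grip_force: 105.8
t: 18.35
tool_pos: [0.4922, -0.1885, 0.1875]
tool_rot: [-0.032, 2.757, 0.006]
contact_force: [-0.1, 0.4, -7.2]
opening: 0.0492
grip_force: 106.3
t: 18.73
tool_pos: [0.4927, -0.1885, 0.1876]
tool_rot: [-0.033, 2.755, 0.006]
contact_force: [-5.1, 3.7, 4.3]
opening: 0.0488
grip_force: 107.4
```

```bash
python3 -m crank '[{"offset":[0,0,0],"twist":[0,0,0]},{"offset":[0,0,0],"twist":[0,0,0]},{"offset":[0,0,0],"twist":[0,0,0]},{"offset":[0.0005,0,0.001],"twist":[0,0,0]},{"offset":[0.0005,0,0.001],"twist":[0,0,0]},{"offset":[0.0005,0,0.001],"twist":[0,0,0]}]' - 22
python3 - <<'E'
from m import *
o,im,P=tinfit([.08,-.009,.18]); print(o["wrist_torque"].round(3))
E
```

```text
t: 19.48
tool_pos: [0.4928, -0.1886, 0.1876]
tool_rot: [-0.033, 2.755, 0.006]
contact_force: [-8.5, 4.6, 8.0]
opening: 0.0488
grip_force: 108.0
fit [ 0.0794 -0.0098  0.1806] 0.085 axis [ 0.205  0.004 -0.979] lean 11.8 base [ 0.5308 -0.1878  0.0344] t 19.475 [ 0.4928 -0.1886  0.1876]
[1.032 1.705 0.231]
```

```bash
python3 -m crank '[{"offset":[-0.0005,0,-0.001],"twist":[0,0,0]},{"offset":[-0.001,0,-0.0015],"twist":[0,0,0]},{"offset":[-0.001,0,-0.0015],"twist":[0,0,0]}]'
python3 -m crank '[{"offset":[0,0,0],"twist":[0,0,0]},{"offset":[0,0,0],"twist":[0,0,0]},{"offset":[0,0,0],"twist":[0,0,0]},{"offset":[0,0,0],"twist":[0,0,0]},{"offset":[0,0,0],"twist":[0,0,0]}]' 0.68 20
python3 - <<'E'
from m import *
o,im,P=tinfit([.08,-.009,.18]); print(o["wrist_torque"].round(3))
b=cv2.resize(np.ascontiguousarray(im[:,:,::-1]),None,fx=4,fy=4,interpolation=cv2.INTER_CUBIC)
c=(proj("side",[.52,-.19,.12])[0]*4).astype(int); cv2.imwrite("pics/rel.png",b[c[1]-280:c[1]+290,c[0]-250:c[0]+250])
E
```

```text
t: 19.95
tool_pos: [0.4928, -0.1885, 0.1876]
tool_rot: [-0.033, 2.756, 0.006]
contact_force: [-6.0, 3.0, 3.6]
opening: 0.0489
grip_force: 107.1
t: 20.58
tool_pos: [0.4923, -0.1884, 0.1857]
tool_rot: [-0.032, 2.757, 0.006]
contact_force: [-0.3, 0.5, -0.3]
opening: 0.0582
grip_force: 0.0
fit [ 0.0809 -0.0094  0.1638] 0.079 axis [ 0.219  0.005 -0.976] lean 12.6 base [ 0.5327 -0.1875  0.0316] t 20.575 [ 0.4923 -0.1884  0.1857]
[-0.079  0.171  0.01 ]
```

View pics/rel.png

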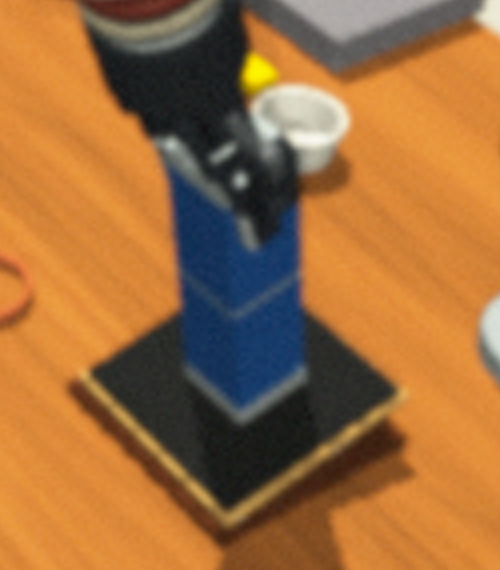

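```bash
python3 -m crank '[{"offset":[0,0,0],"twist":[0,0,0]},{"offset":[0,0,0],"twist":[0,0,0]},{"offset":[0,0,0],"twist":[0,0,0]},{"offset":[0,0,0],"twist":[0,0,0]}]' 1
python3 -m crank '[{"offset":[0,0,-0.01],"twist":[0,0,0]},{"offset":[0,0,-0.025],"twist":[0,0,0]},{"offset":[0,0,-0.045],"twist":[0,0,0]},{"offset":[0,0,-0.07],"twist":[0,0,0]},{"offset":[0,0,-0.1],"twist":[0,0,0]},{"offset":[0,0,-0.13],"twist":[0,0,0]},{"offset":[0,0,-0.15],"twist":[0,0,0]},{"offset":[0,0,-0.15],"twist":[0,0,0]},{"offset":[0,0,-0.15],"twist":[0,0,0]},{"offset":[0,0,-0.15],"twist":[0,0,0]}]'
python3 - <<'E'
from m import *
im=get_image("side")
b=cv2.resize(np.ascontiguousarray(im[:,:,::-1]),None,fx=1.5,fy=1.5); cv2.imwrite("pics/end.png",b)
E
```

```text
t: 21.18
tool_pos: [0.4922, -0.1884, 0.1857]
tool_rot: [-0.032, 2.757, 0.006]
contact_force: [-0.3, -0.0, -0.5]
opening: 0.0854
grip_force: 0.0
t: 22.42
tool_pos: [0.4358, -0.1894, 0.3233]
tool_rot: [-0.032, 2.759, 0.008]
contact_force: [0.1, 0.1, -0.1]
opening: 0.0853
grip_force: 0.0
```

View pics/end.png

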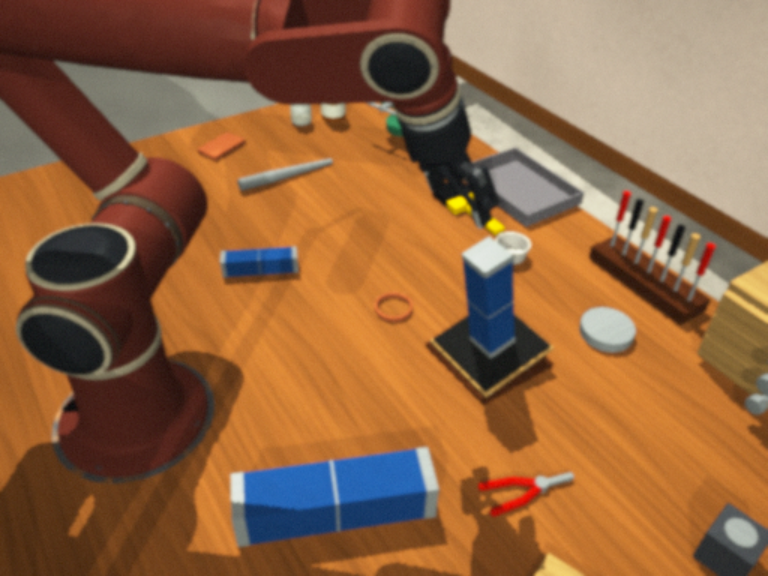

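The tin stands by itself in the middle of the pad (base at about 490,345 in the picture). It is square to the face edges, the robot is clear of it, and the bystanders are where they were.

```bash
python3 -c "from station import *; print(finish_job())"
```

```text
the job is handed in; nothing more can be done
None
```

The lift by the middle showed the tin's `tin_end_b` end is the heavy one; the tin was laid back down, picked up again near its light end, and now stands heavy end down on the sloping stand, in line with the face edges, with the job handed in at about 22 s.

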